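# Check the loose cap and set the bottle aside

## Task

Two square white sample bottles stand in the grey rack, and the cap of one stands about a centimetre too high, with a ring of bare thread showing below it. Where it stands in the rack, give that cap a gentle twist of 30 to 45 degrees, either way, to confirm that it is loose; then set this bottle aside upright in the shallow steel rework tray, without dropping it, and let go. Leave the other bottle in its place in the rack.

Things in the scene. Friction and masses are not known exactly. Their poses are not given: they have to be found in the camera images.
- high_bottle: White bottle with the loose cap, 150 g. Square body 44 x 44 mm, 58 mm high; sloped shoulder to 64 mm; neck 33 mm across; ribbed blue cap 38 mm across, 74 to 94 mm above the bottle's underside, which cannot come off: lift by cap or body. Origin: centre of the underside; z up, x and y square to its sides. Stands in a pocket of the rack, which keeps it from turning more than a few degrees.
- high_cap (a joint): Turn of the loose cap on its bottle, rad, positive anticlockwise seen from above. Starts within 0.1 of zero, turns against slight friction (0.05 N m) between stops at -1.6 and 1.6 without rising, and stays where it is left. A small ridge on the cap's top points along the bottle's x axis at zero.
- low_bottle: The other bottle, the same but for its cap, tight on the shoulder (65 to 85 mm above the underside). Origin: centre of the underside. Stands in the rack's other pocket; which is which varies. The grey rack is fixed, 72 x 166 x 30 mm; its two pockets are 48 mm square, 22 mm deep, floor 8 mm above the worktop, centres 90 mm apart along the bottles' y axis.
- rework_tray: Shallow open steel tray, fixed on the worktop: 100 mm (its x) x 110 mm (its y) outside, 14 mm high, walls and floor 4 mm thick. Origin: centre of the underside, z up.
Not all that is in view belongs to the job. Leave any pink look-alike of the high_bottle alone.

How it is judged:
By the outcome, as a careful person would: the job done as asked, in the order asked, and still so for the second after the job is handed in, with the robot touching nothing.
It also fails if it takes over 38 s, if anything falls off the work surface, if the arm or the gripper's body presses on something with over 40 N, if the wrist force passes 120 N, or if a joint passes its speed limit or range.

## Robot

A 7-joint arm with a two-finger parallel gripper is mounted at the origin on a cart in front of the work surface, level with it; the furniture and walls round the work are solid. World frame = base frame: x ahead of the robot, y to its left, z up, the work surface at z = 0. Lengths are in mm, angles in rad, forces in N, time in s.
With the tool pointing down it reaches from about 400 to 750 mm from the base axis. Payload 19.5 kg.
Tool frame: the origin (TCP) lies between the finger pads; the fingertips stand 22 mm ahead of it and the grasp point (between the pads) lies 3 mm ahead of it; x points along the fingers, y is the direction in which the jaws open and shut, and the axes are right-handed (so a half turn about x gives the same grasp; the last joint's range is limited). The gripper opens to 85 mm and grips with 20 to 120 N. Pads are 22 mm wide; open, the fingers measure 114 mm over their backs; the gripper's body (76 mm by 85 mm) begins 54 mm behind the grasp point. The pads swing forward as they close: fully open they stand 13 mm farther back than shut.
Start: joints at [-1.298, 0.707, -0.028, 1.485, 0.022, 0.951, -0.075], TCP at [178.023, 546.722, 253.268] pointing down, gripper open.
Joint ranges: [-2.71, 2.71], [-0.32, 2.16], [-1.57, 1.52], [0, 2.45], [-1.46, 4.6], [0, 2.02], [-2.83, 2.83]. Speed limits (rad/s): [1.89, 1.89, 2.57, 2.57, 3.01, 3.01, 3.01].

## Interface

Orientations are given as [roll, pitch, yaw] about the fixed x, y, z axes, in that order (R = Rz(yaw) Ry(pitch) Rx(roll)).
In Python, from station import get_obs, optics, arm gives the robot as it stands. The module is installed in compiled form; this text tells all that it offers.
- The arm moves only by the tool arm_command, never from a script. Its argument "targets" is a list of rows, each a list of 5 numbers: the finger opening in mm, from 0 to 85.4, then the shift along the tool's x, y, z in mm, then the turn about the tool's x in rad. A call has 1 to 12 rows; each row is the pose to reach, as a shift and turn from the pose commanded when the call began, along the tool's axes at that moment; what a row does not reach only later rows make up. A row lasts 1/12 s, in which the tool goes at most 41.7 mm and 7.16 degrees, less where a joint would pass 70% of its speed; a pose out of reach is approached as far as the arm can. A call with a gripper value outside its range is refused whole. The fingers move at their own pace and stop on an object; the grip force is fixed at half the most. Time passes only in rows, so rows that repeat a pose let the fingers close. It gives the time, the measured TCP pose, the force and the opening at its end, in the units of the state.
- get_obs(): the state, without advancing time (a new reading comes with each control period).
- optics.camera(name): name is "scene" or "top" or "wrist"; returns the picture (400x640x3 uint8, blue, green, red); there is no depth.
- optics.camera_info(name): a dict with "fx", "fy", "cx", "cy" (pixels), "R" (3x3) and "t" (3): a world point X has camera coordinates R X + t; the wrist camera has in their place "mount" (4x4, takes a point from camera to tool coordinates, whose origin is the TCP and whose axes are the tool frame's). Camera axes: x right, y down, z forward; pixel columns grow to the right and rows downward; lengths in mm; the calibration is good to about 2 mm. A picture is of the moment at which its call begins: read the wrist's pose just before it. camera_info takes no time and is no camera call.
- arm.hand_in(): hands the job in, once; it reports no verdict.
The state is a dict: "clock": time; "joint_positions": joint angles; "dq": joint speeds; "joint_efforts": joint torques, N m; "eef_pos": TCP position; "ee_rot": TCP orientation; "force": force on the tool from outside, world axes, zero at the start; "ft_torque": the same for the moment, N m; "grip_width": finger opening in mm.
Only numpy, scipy, OpenCV 4.12 (cv2) and the standard library are available. Lean on these libraries where they do the work, as an engineer would, in place of code of your own. Each camera call takes 0.05 s, during which the arm holds its last target.

## Working session

There is one attempt and no reset: what is moved stays moved. The work goes in short steps, Python scripts to look and compute and a tool call to move; the robot and the scene stay as the last step left them, time stands still between calls to the robot, and variables do not carry over. Pictures are saved under pics/ and viewed, and the job is handed in when it is done.

Besides the shell and the picture viewer there is one more tool, called after ">>>" as a command line: name --pt "numbers of a row" for each row, then --argument value for the rest. arm_command: Moves the arm, as the interface text tells. Its arguments: {"type":"object","properties":{"targets":{"type":"array","items":{"type":"array","items":{"type":"number"}}}},"required":["targets"]}

```bash
mkdir -p pics; python3 - <<'E'
from station import get_obs, optics, arm
import cv2, numpy as np
np.set_printoptions(precision=4,suppress=True)
o=get_obs(); print(o)
for n in ["scene","top","wrist"]:
    cv2.imwrite(f"pics/{n}0.png",optics.camera(n)); print(n,optics.camera_info(n))
E
```

```text
{'clock': 0.0, 'joint_positions': array([-1.2977,  0.7071, -0.0277,  1.485 ,  0.022 ,  0.9509, -0.0755]), 'dq': array([ 0.    ,  0.0002,  0.0008,  0.0001, -0.001 , -0.0004, -0.0006]), 'joint_efforts': array([ -0.0001, -88.3227,   1.2348, -23.6176,   0.0168,   0.0064,
        -0.    ]), 'eef_pos': array([177.9206, 546.5194, 252.8356]), 'ee_rot': array([-1.5743,  1.5697, -1.8891]), 'force': array([ 0.3191, -1.0652, -0.1195]), 'ft_torque': array([0.0502, 0.0185, 0.0064]), 'grip_width': 85.46111564815571}
scene {'fx': 377.6121867557544, 'fy': 377.6121867557544, 'cx': 320.24193771098885, 'cy': 198.65859326681834, 'R': array([[ 0.8481, -0.5296, -0.0129],
       [-0.2806, -0.4283, -0.8589],
       [ 0.4494,  0.7321, -0.5119]]), 't': array([-357.6562,  310.9448,  478.1101])}
top {'fx': 511.3505291903448, 'fy': 511.3505291903448, 'cx': 323.35943532245795, 'cy': 207.70124772810624, 'R': array([[ 0.0005, -0.9997,  0.0231],
       [-0.9895, -0.0038, -0.1443],
       [ 0.1444, -0.0227, -0.9893]]), 't': array([205.0097, 556.2295, 854.3999])}
wrist {'fx': 297.92266028317874, 'fy': 297.92266028317874, 'cx': 316.5743417266683, 'cy': 195.13940016745607, 'mount': array([[   0.    ,   -0.3222,    0.9467, -121.4532],
       [   1.    ,   -0.0006,   -0.0002,   -0.9373],
       [   0.0006,    0.9467,    0.3222,  -83.6832],
       [   0.    ,    0.    ,    0.    ,    1.    ]])}
```

View pics/scene0.png

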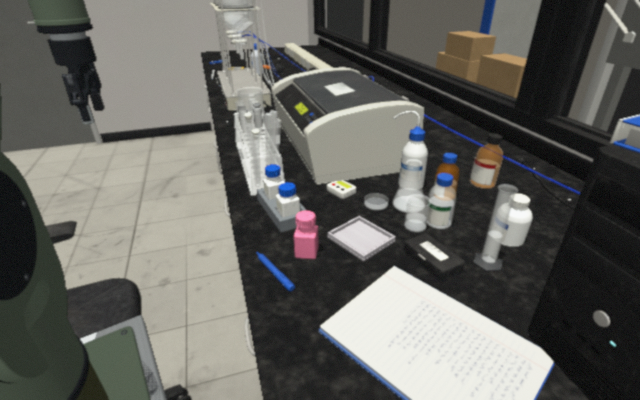

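View pics/top0.png

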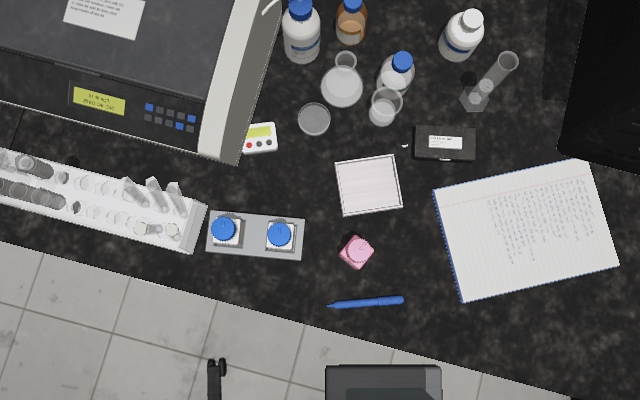

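View pics/wrist0.png

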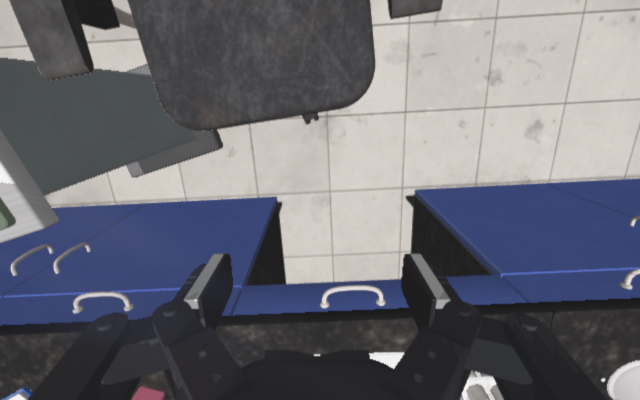

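```bash
cat > h.py <<'E'
import cv2, numpy as np
from station import get_obs, optics, arm
from scipy.spatial.transform import Rotation as Ro
np.set_printoptions(precision=3,suppress=True)
def cam(n,o=None):
    c=optics.camera_info(n); K=np.array([[c['fx'],0,c['cx']],[0,c['fy'],c['cy']],[0,0,1]])
    if 'mount' in c:
        o=o or get_obs(); T=np.eye(4); T[:3,:3]=Ro.from_euler('xyz',o['ee_rot']).as_matrix(); T[:3,3]=o['eef_pos']
        M=np.linalg.inv(T@np.array(c['mount'])); return K,M[:3,:3],M[:3,3]
    return K,np.array(c['R']),np.array(c['t'])
def ray(C,u,v,z):
    K,R,t=C; d=R.T@np.linalg.solve(K,[u,v,1]); p=-R.T@t
    return p+d*(z-p[2])/d[2]
def proj(C,X):
    K,R,t=C; q=K@(R@np.asarray(X,float)+t); return q[:2]/q[2]
E
python3 - <<'E'
from h import *
im=cv2.imread('pics/top0.png'); s=cv2.imread('pics/scene0.png')
a=cv2.resize(im[140:320,190:430],None,fx=3,fy=3,interpolation=cv2.INTER_CUBIC)
cv2.imwrite('pics/topz.png',a)
cv2.imwrite('pics/scz.png',cv2.resize(s[150:270,240:400],None,fx=5,fy=5,interpolation=cv2.INTER_CUBIC))
C=cam('top')
hsv=cv2.cvtColor(im,cv2.COLOR_BGR2HSV)
m=cv2.inRange(hsv,(100,130,60),(125,255,255)); m[:200]=0;m[280:]=0
n,l,st,ce=cv2.connectedComponentsWithStats(m)
for i in range(1,n):
    if st[i,4]>100: print(st[i],ce[i],ray(C,*ce[i],102),ray(C,*ce[i],93))
for p in [(336,163),(392,155),(403,208),(344,216)]: print('tray',ray(C,*p,14))
for p in [(210,210),(305,219),(302,261),(206,250)]: print('rack',ray(C,*p,30))
print('pink',ray(C,357,250,80))
E
```

```text
[434 200  22  80 108] [444.898 239.444] [495.455  11.575 102.   ] [496.208   9.212  93.   ]
[211 217  25  24 458] [222.926 228.369] [512.364 368.588 102.   ] [513.303 370.15   93.   ]
[267 223  24  24 423] [278.686 234.158] [503.299 279.305 102.   ] [504.138 279.886  93.   ]
tray [641.446 182.731  14.   ]
tray [657.005  80.357  14.   ]
tray [559.294  62.355  14.   ]
tray [544.416 168.698  14.   ]
rack [552.117 404.543  30.   ]
rack [536.8   238.227  30.   ]
rack [463.468 243.007  30.   ]
rack [482.181 409.171  30.   ]
pink [479.557 151.799  80.   ]
```

View pics/topz.png

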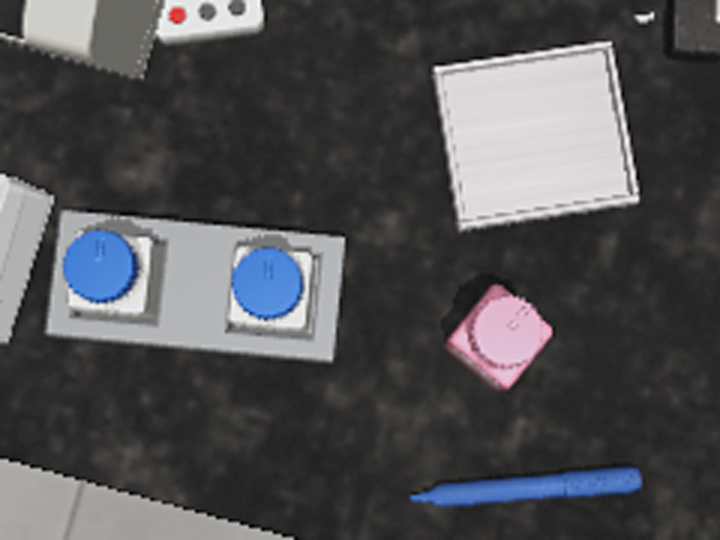

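View pics/scz.png

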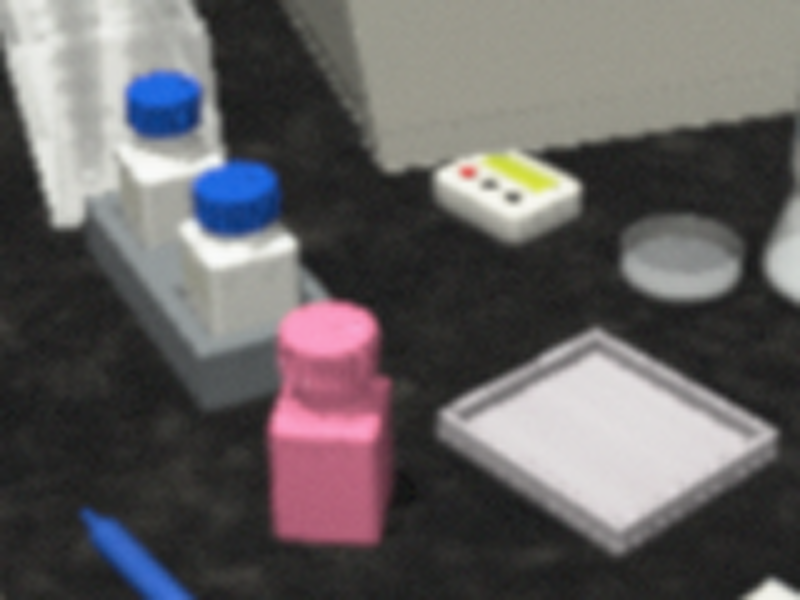

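```bash
python3 - <<'E'
from h import *
s=cv2.imread('pics/scene0.png'); t=cv2.imread('pics/top0.png')
cv2.imwrite('pics/scz2.png',cv2.resize(s[60:210,200:310],None,fx=4,fy=4,interpolation=cv2.INTER_CUBIC))
cv2.imwrite('pics/tz2.png',cv2.resize(t[130:270,0:220],None,fx=3.6,fy=3.6,interpolation=cv2.INTER_CUBIC))
o=get_obs(); print(Ro.from_euler('xyz',o['ee_rot']).as_matrix())
# scene cap blobs
S=cam('scene'); hsv=cv2.cvtColor(s,cv2.COLOR_BGR2HSV)
m=cv2.inRange(hsv,(100,130,60),(125,255,255)); m[:150]=0;m[210:]=0;m[:,:250]=0;m[:,310:]=0
n,l,st,ce=cv2.connectedComponentsWithStats(m)
for i in range(1,n):
    if st[i,4]>50: print(st[i],ce[i])
for nm,p in (('far',(512.4,368.6)),('near',(504.1,279.9))):
  for z in (82,102,73,93): print(nm,z,proj(S,(*p,z)))
E
```

```text
[[-0.     0.31   0.951]
 [-0.001  0.951 -0.31 ]
 [-1.    -0.001  0.   ]]
[266 165  14  12 149] [272.302 170.456]
[279 182  18  15 210] [287.186 188.995]
far 82 [272.103 173.996]
far 102 [271.465 166.718]
far 73 [272.386 177.219]
far 93 [271.754 170.013]
near 82 [285.676 189.594]
near 102 [285.149 181.919]
near 73 [285.909 192.989]
near 93 [285.388 185.396]
```

View pics/scz2.png

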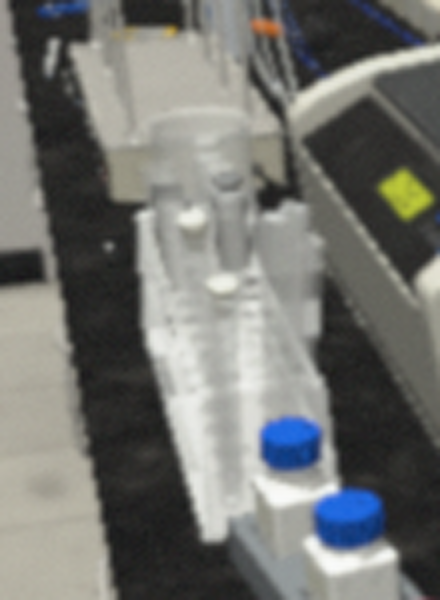

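View pics/tz2.png

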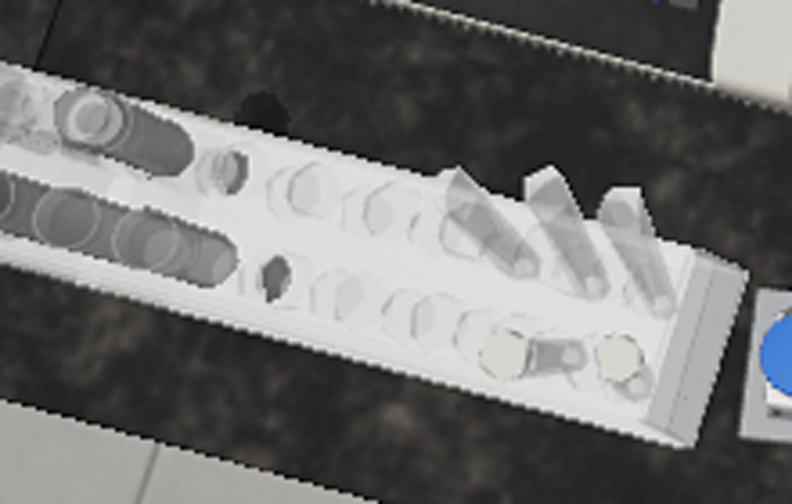

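```bash
python3 - <<'E'
from h import *
T=cam('top');S=cam('scene')
for a,b in (((208,205),(193,199)),((192,254),(179,248))):
  p=ray(T,*a,0); print(p[:2])
  for z in (0,40,60,80,100): print(z,proj(T,(*p[:2],z)),proj(S,(*p[:2],z)),ray(T,*b,z)[:2])
# tray contour
im=cv2.imread('pics/top0.png'); hsv=cv2.cvtColor(im,cv2.COLOR_BGR2HSV)
m=cv2.inRange(hsv,(0,0,110),(180,60,255)); m[:150]=0;m[225:]=0;m[:,:325]=0;m[:,412:]=0
c=max(cv2.findContours(m,0,2)[0],key=cv2.contourArea)
W=np.array([ray(T,*p[0],14)[:2] for p in c],np.float32); print('tray',cv2.minAreaRect(W))
E
```

```text
[565.469 414.441]
0 [208. 205.] [284.668 189.455] [576.368 441.878]
40 [203.386 201.551] [283.758 176.489] [569.876 432.522]
60 [200.92  199.709] [283.289 169.808] [566.63  427.844]
80 [198.34 197.78] [282.811 162.99 ] [563.384 423.166]
100 [195.637 195.76 ] [282.322 156.029] [560.139 418.488]
[476.861 439.962]
0 [192. 254.] [250.924 194.448] [487.52  463.475]
40 [186.59  252.718] [249.299 181.31 ] [484.888 453.181]
60 [183.697 252.032] [248.462 174.535] [483.572 448.034]
80 [180.667 251.314] [247.607 167.618] [482.256 442.887]
100 [177.49  250.561] [246.733 160.555] [480.94 437.74]
tray ((602.1045532226562, 124.75907897949219), (101.32136535644531, 110.85761260986328), 8.991944313049316)
```

```bash
python3 - <<'E'
from h import *
T=cam('top');S=cam('scene')
def tri(a,b):
  P=[c[0]@np.c_[c[1],c[2]] for c in (T,S)]
  X=cv2.triangulatePoints(P[0],P[1],np.array(a,float),np.array(b,float)).ravel();X=X[:3]/X[3]
  return X,proj(T,X)-a,proj(S,X)-b
for b in ((274,111),(270,112),(279,117)):print('tube',tri((173,183),b))
print('capA',tri((172,229),(255,131))); print('capB',tri((140,228),(255,131)));print('capB',tri((140,228),(247,114)))
E
```

```text
tube (array([560.142, 419.775, 220.441]), array([-0.877,  1.967]), array([ 2.219, -0.331]))
tube (array([557.121, 421.404, 219.156]), array([-1.905,  4.279]), array([ 4.85 , -0.772]))
tube (array([567.042, 423.551, 201.953]), array([ 0.165, -0.369]), array([-0.419,  0.058]))
capA (array([503.383, 429.122, 177.118]), array([-0.002,  0.006]), array([ 0.007, -0.001]))
capB (array([512.057, 479.667, 158.628]), array([ 1.398, -3.615]), array([-4.036,  0.316]))
capB (array([501.068, 463.962, 211.007]), array([-0.029,  0.074]), array([ 0.081, -0.007]))
```

>>> arm_command --pt "50 0 -5 30 0" --pt "50 0 -11 62 -0.02" --pt "50 0 -16 93 -0.04" --pt "50 0 -22 124 -0.06" --pt "50 0 -27 155 -0.08" --pt "50 0 -33 187 -0.1" --pt "50 0 -38 218 -0.12" --pt "50 0 -44 249 -0.13" --pt "50 0 -49 280 -0.13" --pt "50 0 -55 311 -0.13" --pt "50 0 -60 342 -0.13" --pt "50 0 -65.5 373 -0.13"

```text
clock: 1.15
eef_pos: [513.6, 368.0, 253.1]
ee_rot: [-2.402, 1.57, -2.587]
force: [-0.2, -0.1, 0.4]
grip_width: 50.1
```

```bash
python3 - <<'E'
from h import *
o=get_obs(); w=optics.camera('wrist'); cv2.imwrite('pics/w1.png',w)
print(o['eef_pos'],o['joint_positions'],o['grip_width']); R=Ro.from_euler('xyz',o['ee_rot']).as_matrix();print(R, np.degrees(np.arctan2(R[1,1],R[0,1])))
C=cam('wrist',o)
hsv=cv2.cvtColor(w,cv2.COLOR_BGR2HSV)
m=cv2.inRange(hsv,(100,130,60),(125,255,255))
n,l,st,ce=cv2.connectedComponentsWithStats(m)
for i in range(1,n):
    if st[i,4]>150: print(st[i],ce[i],ray(C,*ce[i],97),ray(C,*ce[i],88))
print(proj(C,(512.4,368.6,102)))
E
```

```text
[513.643 367.954 253.112] [-0.62   0.802 -0.119  1.25   0.096  1.095  0.639] 50.061036508328
[[-0.     0.184  0.983]
 [-0.     0.983 -0.184]
 [-1.    -0.    -0.   ]] 79.40780283370187
[  43   84  108   43 1783] [ 92.943 105.154] [403.715 184.478  97.   ] [402.825 178.055  88.   ]
[  0 166  76 100 370] [ 31.065 208.524] [485.187  81.885  97.   ] [486.939  72.136  88.   ]
[ 297  170   38   41 1245] [314.722 190.174] [518.523 364.221  97.   ] [521.355 363.626  88.   ]
[ 206  176   42   40 1242] [226.085 195.153] [507.501 277.512  97.   ] [509.976 274.106  88.   ]
[317.998 184.974]
```

View pics/w1.png

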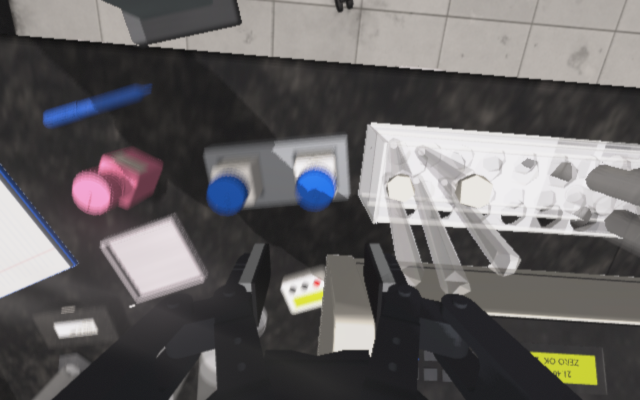

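>>> arm_command --pt "50 25 0 1 0" --pt "50 55 -0.5 1.5 0" --pt "50 75 -0.7 1.7 0" --pt "50 75 -0.7 1.7 0"

```text
clock: 1.53
eef_pos: [512.7, 366.9, 174.4]
ee_rot: [-2.288, 1.565, -2.473]
force: [-0.4, 0.3, -1.1]
grip_width: 50.1
```

```bash
cat > lk.py <<'E'
from h import *
import sys
def look(tag,zs=(97,88)):
    o=get_obs(); w=optics.camera('wrist'); cv2.imwrite(f'pics/{tag}.png',w)
    R=Ro.from_euler('xyz',o['ee_rot']).as_matrix()
    print(o['clock'],o['eef_pos'],o['grip_width'],o['force'],'jaw',np.degrees(np.arctan2(R[1,1],R[0,1])))
    C=cam('wrist',o)
    m=cv2.inRange(cv2.cvtColor(w,cv2.COLOR_BGR2HSV),(100,130,60),(125,255,255))
    n,l,st,ce=cv2.connectedComponentsWithStats(m)
    for i in range(1,n):
        if st[i,4]>300: print(st[i],ce[i],[ray(C,*ce[i],z)[:2] for z in zs])
    return o,w,C
if __name__=='__main__': look(sys.argv[1])
E
python3 lk.py w2
```

```text
1.5333 [512.691 366.852 174.396] 50.134427139765194 [-0.424  0.257 -1.128] jaw 79.41307724908779
[   0   81  111   46 1807] [ 49.486 101.698] [array([402.982, 212.057]), array([401.727, 204.383])]
[ 292  187   55   57 2422] [319.147 215.563] [array([511.949, 367.606]), array([515.618, 366.96 ])]
[ 173  194   58   54 2362] [201.464 220.548] [array([500.183, 282.717]), array([503.32 , 278.236])]
```

View pics/w2.png

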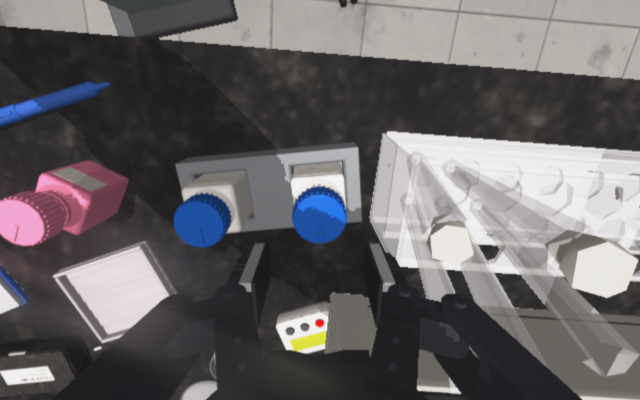

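>>> arm_command --pt "50 0 0 0 0" --pt "50 0 0 0 0"

```text
clock: 1.75
eef_pos: [514.4, 368.4, 179.8]
ee_rot: [0.798, 1.569, 0.613]
force: [-0.6, -0.5, 0.1]
grip_width: 50.1
```

```bash
python3 lk.py w3
```

```text
1.75 [514.375 368.361 179.845] 50.05286323339317 [-0.633 -0.536  0.052] jaw 79.41076733706464
[   0   79  110   45 1786] [49.148 98.876] [array([402.964, 211.191]), array([401.699, 203.627])]
[ 289  182   54   55 2299] [315.729 209.839] [array([511.444, 367.486]), array([514.96, 366.81])]
[ 173  189   56   53 2270] [200.593 215.241] [array([499.899, 282.844]), array([502.907, 278.438])]
```

>>> arm_command --pt "50 15 -0.2 -1 0" --pt "50 35 -0.4 -2.2 0" --pt "50 55 -0.4 -2.2 0" --pt "50 70 -0.4 -2.2 0" --pt "50 80 -0.4 -2.2 0" --pt "50 84 -0.4 -2.2 0" --pt "50 84 -0.4 -2.2 0" --pt "50 84 -0.4 -2.2 0"

```text
clock: 2.47
eef_pos: [512.1, 368.2, 95.2]
ee_rot: [0.751, 1.57, 0.566]
force: [0.7, 1.0, 0.2]
grip_width: 50.0
```

```bash
python3 - <<'E'
from lk import *
look('w4')
t=optics.camera('top'); cv2.imwrite('pics/t4.png',cv2.resize(t[150:300,120:340],None,fx=3.5,fy=3.5,interpolation=cv2.INTER_CUBIC))
s=optics.camera('scene'); cv2.imwrite('pics/s4.png',cv2.resize(s[60:230,200:350],None,fx=3.5,fy=3.5,interpolation=cv2.INTER_CUBIC))
E
```

```text
2.4667 [512.069 368.218  95.238] 50.03815567615537 [0.746 0.985 0.201] jaw 79.40840568772852
[  0  77  27  23 364] [ 9.365 85.923] [array([405.45 , 269.529]), array([403.645, 261.011])]
[ 274  234   86   89 5921] [316.638 279.081] [array([510.49 , 367.643]), array([516.588, 366.507])]
[  96  242   92   81 4183] [134.95  283.423] [array([496.999, 282.965]), array([502.083, 275.459])]
```

View pics/w4.png

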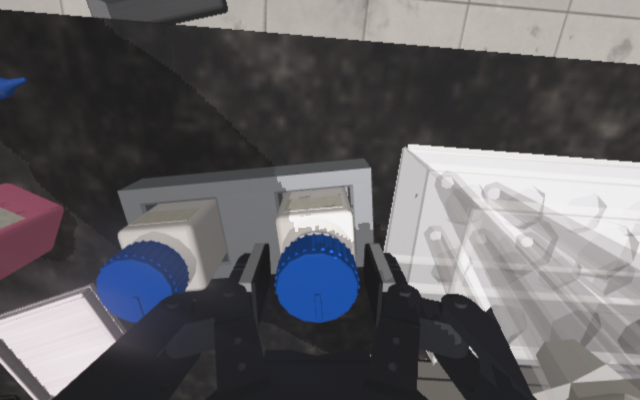

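View pics/s4.png

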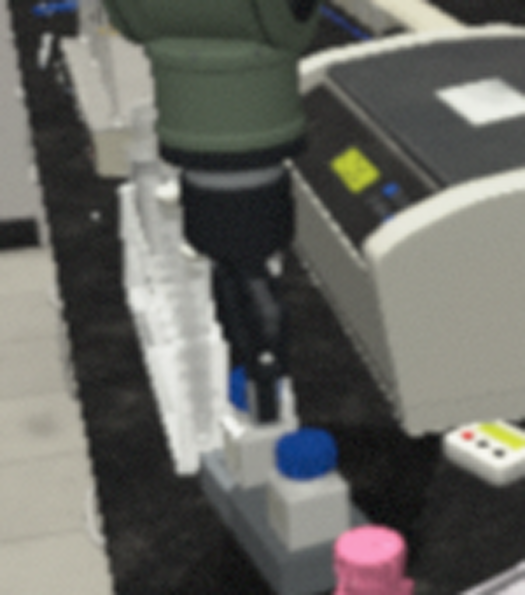

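View pics/t4.png

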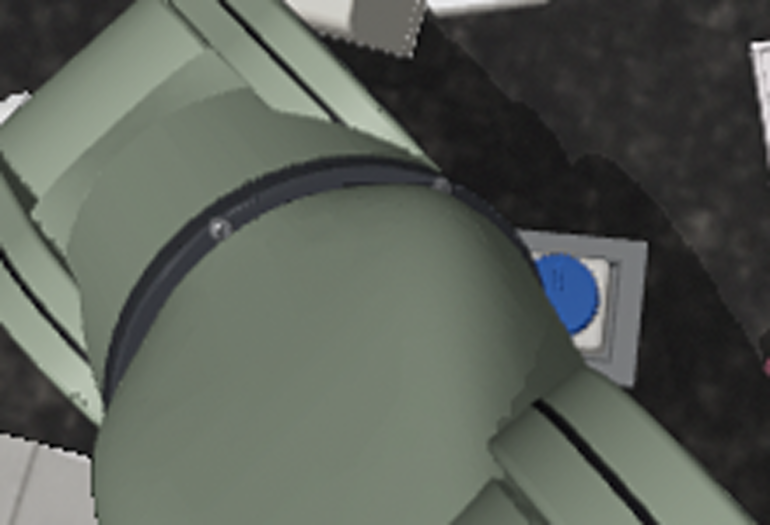

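>>> arm_command --pt "42 0 0 0 0" --pt "34 0 0 0 0" --pt "30 0 0 0 0" --pt "30 0 0 0 0" --pt "30 0 0 0 0" --pt "30 0 0 0 0" --pt "30 0 0 0 0"

```text
clock: 3.2
eef_pos: [512.0, 368.2, 95.0]
ee_rot: [0.849, 1.57, 0.664]
force: [-2.3, 0.3, 7.6]
grip_width: 36.4
```

```bash
python3 - <<'E'
from lk import *
o,w,C=look('w5')
cv2.imwrite('pics/w5z.png',cv2.resize(w[170:340,220:420],None,fx=3.5,fy=3.5,interpolation=cv2.INTER_CUBIC)); print(o['ft_torque'])
E
```

```text
3.2 [511.951 368.176  94.968] 36.44372635440455 [-2.281  0.305  7.573] jaw 79.40858547234434
[  0  77  27  23 361] [ 9.343 86.08 ] [array([405.431, 269.685]), array([403.629, 261.164])]
[ 276  235   82   89 5891] [316.612 279.57 ] [array([510.45 , 367.574]), array([516.565, 366.433])]
[  96  243   92   81 4615] [137.186 286.21 ] [array([498.391, 283.599]), array([503.597, 276.127])]
[-0.17   0.225  0.009]
```

View pics/w5z.png

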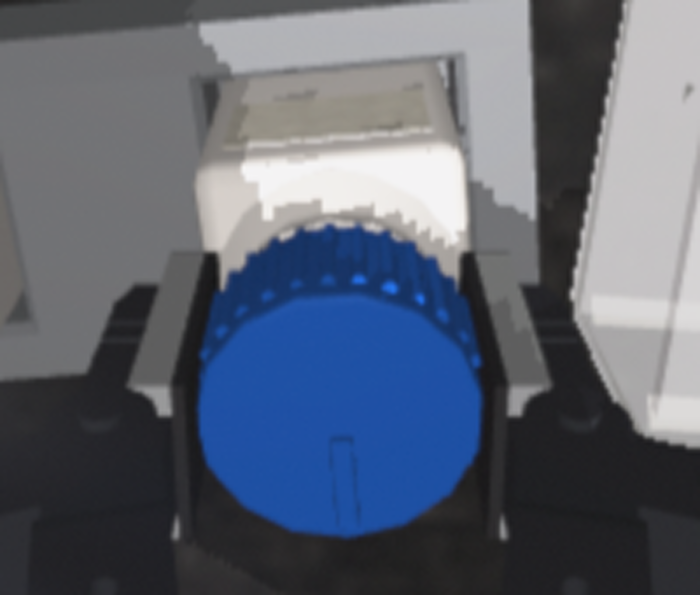

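>>> arm_command --pt "30 0 0 0 -0.07" --pt "30 0 0 0 -0.14" --pt "30 0 0 0 -0.21" --pt "30 0 0 0 -0.28" --pt "30 0 0 0 -0.35" --pt "30 0 0 0 -0.42" --pt "30 0 0 0 -0.49" --pt "30 0 0 0 -0.56" --pt "30 0 0 0 -0.63" --pt "30 0 0 0 -0.69" --pt "30 0 0 0 -0.69" --pt "30 0 0 0 -0.69"

```text
clock: 4.25
eef_pos: [512.1, 367.7, 95.0]
ee_rot: [-0.537, 1.57, -0.031]
force: [-1.0, -1.5, 7.9]
grip_width: 36.8
```

```bash
python3 - <<'E'
from lk import *
o,w,C=look('w6')
cv2.imwrite('pics/w6z.png',cv2.resize(w[170:340,220:420],None,fx=3.5,fy=3.5,interpolation=cv2.INTER_CUBIC)); print(o['ft_torque'],o['joint_positions'])
E
```

```text
4.25 [512.127 367.721  94.972] 36.754681902035195 [-1.003 -1.512  7.89 ] jaw 118.95120435030378
[  97  126  105   92 7326] [148.783 170.553] [array([498.187, 280.906]), array([502.691, 277.432])]
[ 276  234   82   90 5875] [316.545 279.358] [array([510.606, 366.712]), array([516.047, 369.707])]
[-0.545  0.085  0.062] [-0.543  1.001 -0.287  1.414  0.348  0.776  1.121]
```

View pics/w6.png

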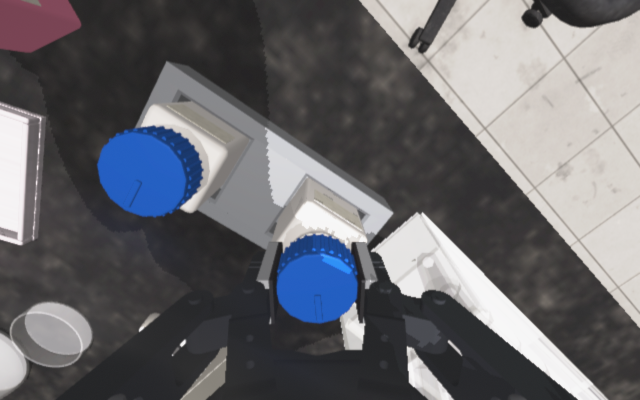

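View pics/w6z.png

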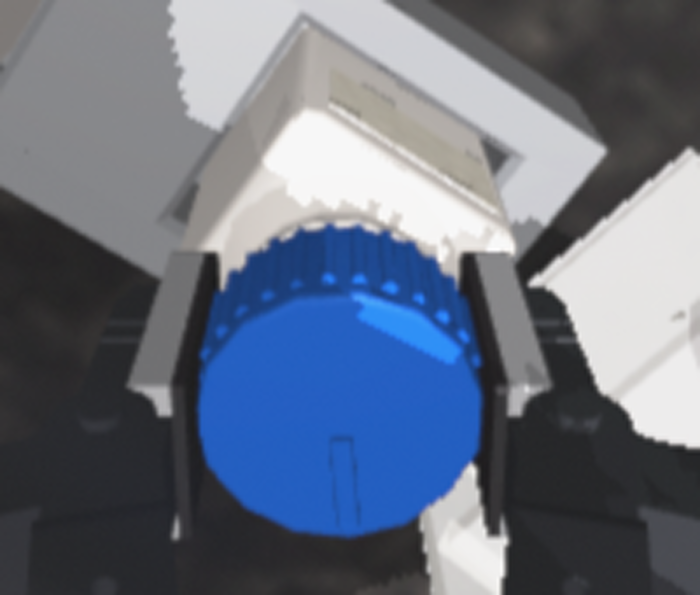

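>>> arm_command --pt "30 -2 0 0 0" --pt "30 -5 0 0 0" --pt "30 -10 0 0 0" --pt "30 -16 0 0 0" --pt "30 -24 0 0 0" --pt "30 -34 0 0 0" --pt "30 -46 0 0 0" --pt "30 -60 0 0 0" --pt "30 -75 0 0 0" --pt "30 -90 0 0 0" --pt "30 -105 0 0 0" --pt "30 -115 0 0 0"

```text
clock: 5.3
eef_pos: [511.9, 368.2, 211.7]
ee_rot: [0.179, 1.569, 0.684]
force: [-0.2, -0.2, -1.0]
grip_width: 36.2
```

```bash
python3 - <<'E'
from lk import *
o,w,C=look('w7')
R=Ro.from_euler('xyz',o['ee_rot']).as_matrix()
print(o['joint_positions']); d=np.array([602.1,124.8,o['eef_pos'][2]])-o['eef_pos']; print(d,R.T@d)
s=optics.camera('scene'); cv2.imwrite('pics/s7.png',cv2.resize(s[60:260,200:400],None,fx=3,fy=3,interpolation=cv2.INTER_CUBIC))
E
```

```text
5.3 [511.918 368.177 211.719] 36.175351022919166 [-0.187 -0.168 -0.987] jaw 118.94453733491238
[ 199  112   52   51 1991] [223.729 136.536] [array([501.536, 279.063]), array([503.952, 277.224])]
[ 276  235   82   88 5805] [316.753 279.03 ] [array([580.692, 406.177]), array([586.126, 409.185])]
[-0.528  0.853 -0.33   1.314  0.291  1.02   1.171]
[  90.182 -243.377    0.   ] [  -0.152 -256.621  -38.868]
```

View pics/w7.png

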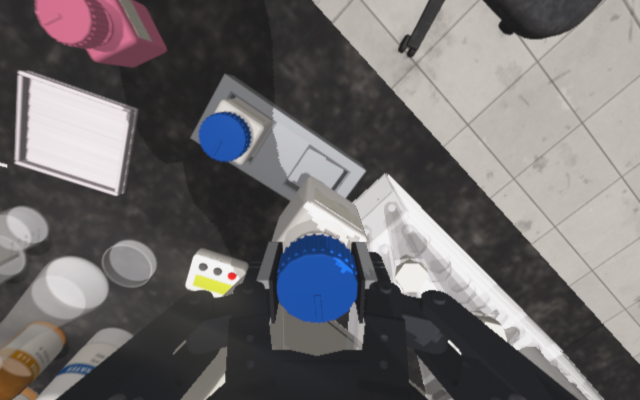

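View pics/s7.png

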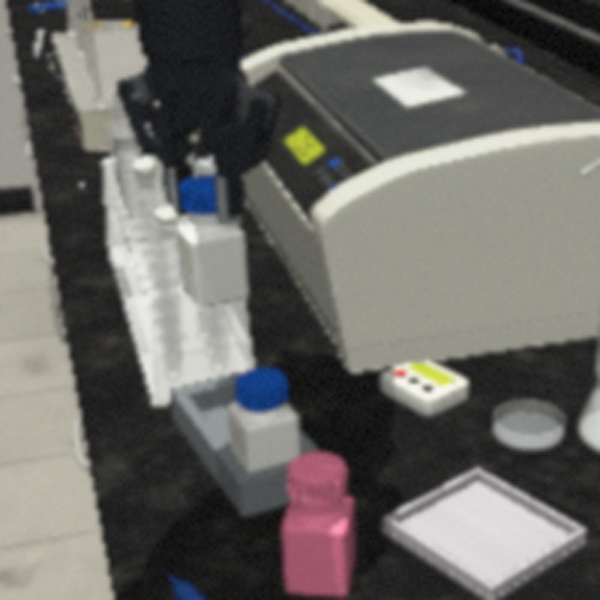

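>>> arm_command --pt "30 0 -8 -1.2 0" --pt "30 0 -24 -3.6 0" --pt "30 0 -48 -7.3 0" --pt "30 0 -75 -11.4 0" --pt "30 0 -103 -15.6 0" --pt "30 0 -131 -19.8 0" --pt "30 0 -159 -24.1 0" --pt "30 0 -187 -28.3 0" --pt "30 0 -213 -32.3 0" --pt "30 0 -235 -35.6 0" --pt "30 0 -250 -37.9 0" --pt "30 0 -256.6 -38.9 0"

```text
clock: 6.4
eef_pos: [602.3, 121.3, 208.3]
ee_rot: [-2.713, 1.569, -2.211]
force: [0.9, -0.3, -2.7]
grip_width: 36.5
```

>>> arm_command --pt "30 15 0 0 0" --pt "30 35 0 0 0" --pt "30 55 0 0 0" --pt "30 70 0 0 0" --pt "30 80 0 0 0" --pt "30 80 0 0 0" --pt "30 80 0 0 0"

```text
clock: 6.98
eef_pos: [601.7, 124.8, 129.3]
ee_rot: [2.624, 1.57, 3.13]
force: [0.3, 0.2, -1.8]
grip_width: 36.3
```

```bash
python3 - <<'E'
from lk import *
o,w,C=look('w8')
for n in ('scene','top'):
  s=optics.camera(n); cv2.imwrite(f'pics/{n}8.png',s)
E
```

```text
6.9833 [601.688 124.843 129.29 ] 36.309479048309434 [ 0.282  0.238 -1.795] jaw 118.9676820890058
[184   0  26 120 641] [198.457  58.474] [array([541.275,  27.627]), array([542.041,  24.323])]
[ 572  187   68   69 3779] [609.613 220.309] [array([507.396, 260.449]), array([506.178, 270.77 ])]
[ 276  235   82   88 5829] [316.554 279.285] [array([620.8  , 135.234]), array([626.219, 138.227])]
[  0 341  44  51 732] [ 21.126 359.544] [array([771.762,  -7.806]), array([786.016, -13.183])]
```

View pics/w8.png

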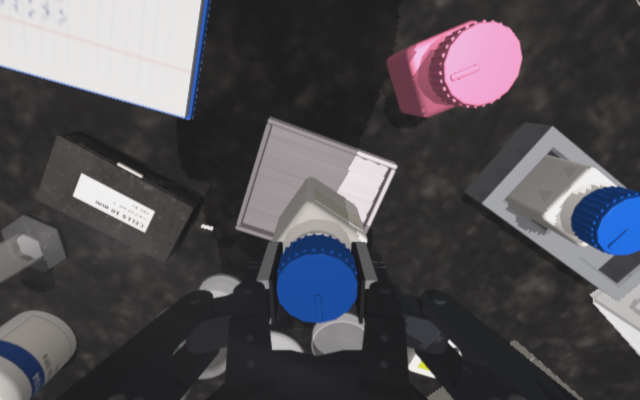

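View pics/scene8.png

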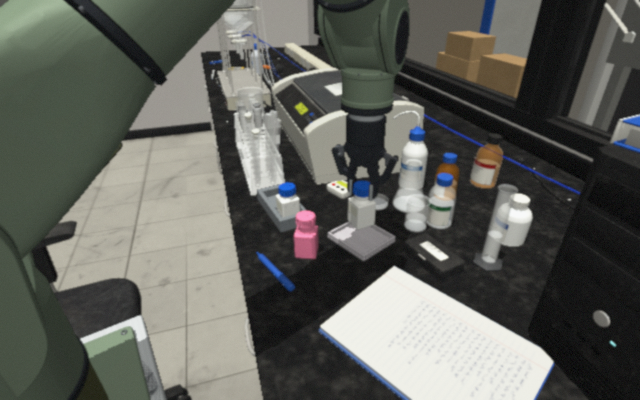

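View pics/top8.png

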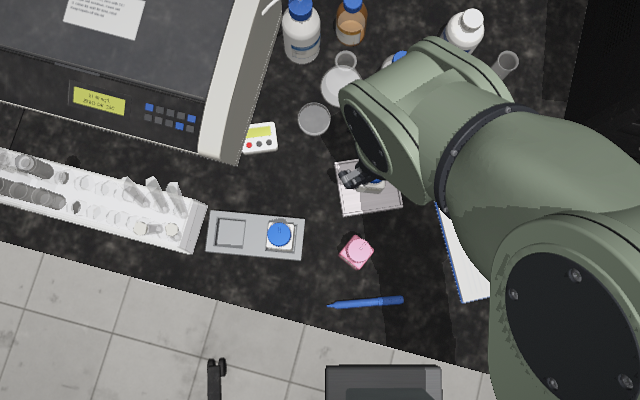

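```bash
python3 - <<'E'
from h import *
o=get_obs(); C=cam('wrist',o)
P=[ray(C,*p,14)[:2] for p in ((270,119),(397,165),(237,232))]; print(P, 'centre',(P[1]+P[2])/2, o['eef_pos'])
E
```

```text
[array([562.439,  61.287]), array([545.186, 167.819]), array([663.447,  78.313])] centre [604.317 123.066] [602.197 124.747 130.231]
```

>>> arm_command --pt "30 10 0 0 0" --pt "30 20 0 0 0" --pt "30 28 0 0 0" --pt "30 33 0 0 0" --pt "30 36 0 0 0" --pt "30 37.5 0 0 0" --pt "30 38.5 0 0 0" --pt "30 38.5 0 0 0" --pt "30 38.5 0 0 0"

```text
clock: 7.88
eef_pos: [602.0, 124.7, 91.1]
ee_rot: [-0.309, 1.57, 0.196]
force: [-0.3, 0.4, 2.3]
grip_width: 36.8
```

>>> arm_command --pt "38 0 0 0 0" --pt "44 0 0 0 0" --pt "52 0 0 0 0" --pt "56 0 0 0 0" --pt "56 0 0 0 0" --pt "56 0 0 0 0" --pt "56 0 0 0 0"

```text
clock: 8.47
eef_pos: [601.9, 124.6, 90.8]
ee_rot: [-2.031, 1.571, -1.526]
force: [-0.1, 0.1, -0.5]
grip_width: 55.7
```

```bash
python3 - <<'E'
from lk import *
o,w,C=look('w9')
s=optics.camera('scene'); cv2.imwrite('pics/s9.png',cv2.resize(s[130:280,270:440],None,fx=4,fy=4,interpolation=cv2.INTER_CUBIC))
E
```

```text
8.4667 [601.868 124.565  90.804] 55.7273459881351 [-0.055  0.122 -0.49 ] jaw 118.94544126332691
[160   0  27 124 886] [175.074  60.368] [array([542.721,  34.489]), array([543.848,  30.635])]
[ 274  235   86   90 5911] [316.776 280.191] [array([598.168, 122.475]), array([603.625, 125.492])]
```

View pics/w9.png

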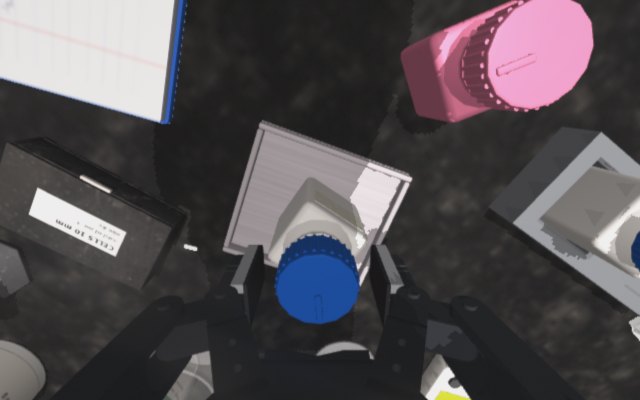

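View pics/s9.png

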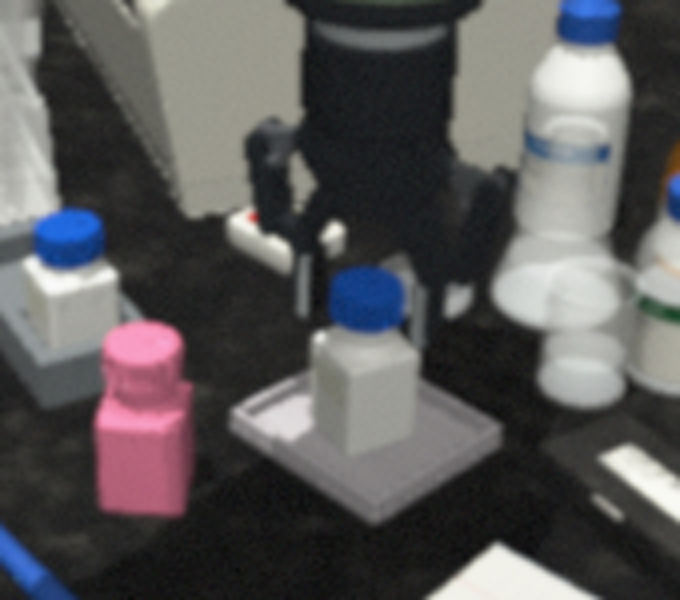

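Upright in the tray and clear of both pads; retreat straight up.

>>> arm_command --pt "56 -4 0 0 0" --pt "56 -12 0 0 0" --pt "56 -25 0 0 0" --pt "56 -42 0 0 0" --pt "56 -60 0 0 0" --pt "56 -80 0 0 0" --pt "56 -100 0 0 0" --pt "56 -120 0 0 0" --pt "56 -135 0 0 0" --pt "56 -140 0 0 0" --pt "56 -140 0 0 0" --pt "56 -140 0 0 0"

```text
clock: 9.57
eef_pos: [601.7, 124.5, 230.5]
ee_rot: [-2.971, 1.57, -2.466]
force: [-0.4, -0.2, -1.1]
grip_width: 56.3
```

```bash
python3 - <<'E'
from lk import *
o,w,C=look('w10')
cv2.imwrite('pics/w10z.png',cv2.resize(w[90:290,220:420],None,fx=3,fy=3,interpolation=cv2.INTER_CUBIC))
s=optics.camera('scene'); cv2.imwrite('pics/s10.png',cv2.resize(s[130:280,240:440],None,fx=4,fy=4,interpolation=cv2.INTER_CUBIC))
E
```

```text
9.5667 [601.687 124.491 230.481] 56.27369094821971 [-0.373 -0.249 -1.072] jaw 118.94649949118624
[224   0  25 113 349] [236.716  54.668] [array([532.913,  15.194]), array([533.081,  12.773])]
[427   0  56  23 615] [457.641   9.049] [array([424.896, 146.758]), array([421.251, 148.98 ])]
[ 487  156   53   43 1738] [513.143 176.299] [array([504.516, 269.217]), array([503.682, 275.762])]
[ 296  169   42   44 1419] [316.693 190.702] [array([600.266, 123.597]), array([602.811, 125.002])]
```

View pics/w10z.png

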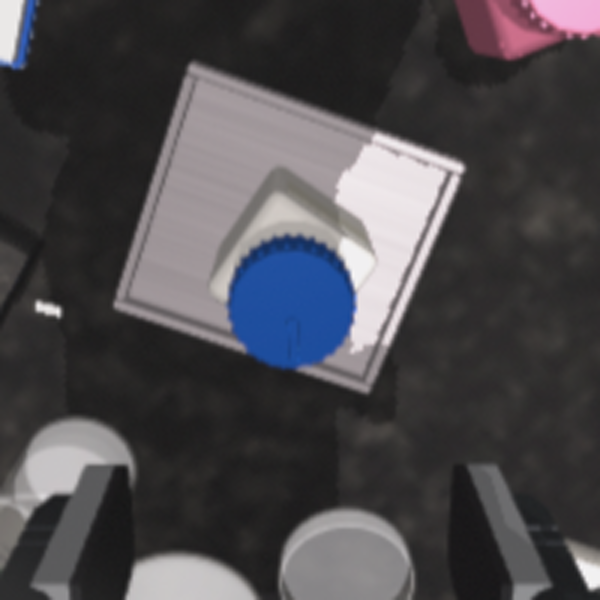

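View pics/s10.png

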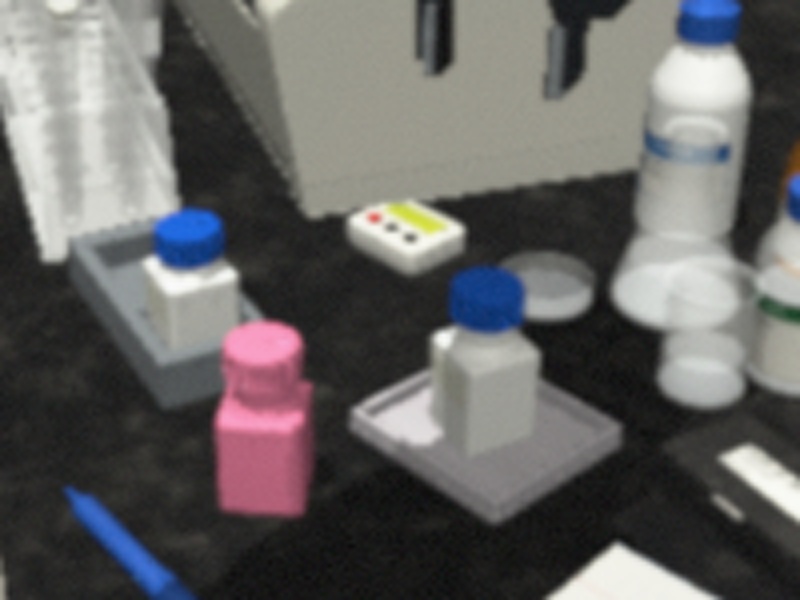

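```bash
python3 - <<'E'
from h import *
o=get_obs(); C=cam('wrist',o)
f=lambda x,y:(220+x/3,90+y/3)
a,b,c=[ray(C,*f(*p),62)[:2] for p in ((279,190),(375,256),(211,280))]
for p,q in ((a,b),(a,c)): d=q-p; print(np.linalg.norm(d),np.degrees(np.arctan2(d[1],d[0]))%90)
p,q=[ray(C,*f(*p),98)[:2] for p in ((292,320),(290,358))]; d=q-p; print('ridge',np.degrees(np.arctan2(d[1],d[0])))
E
```

```text
38.98347940778372 84.12379663103876
38.321108353258275 81.91455432127827
ridge 26.10982037541723
```

```bash
python3 -c "
from station import arm
print(arm.hand_in())"
```

```text
the job is handed in; nothing more can be done
None
```

The loose-capped bottle now stands upright in the rework tray, released, and I handed the job in about 9.7 s into the 38 s allowed.

- **Which bottle:** it was the one in the far pocket of the rack (larger y). Two camera views put its cap about 10 mm higher than the other's.
- **Twist:** with the bottle still in the rack, I gripped the cap and turned the gripper 39.5° anticlockwise. The ridge showed no slip between cap and jaws. Afterwards the ridge stood about 34–36° from the bottle's x axis, so the cap turned roughly 38° (±3°) on the bottle.
- **Placing:** I lifted the bottle by its cap and set it down within about 2 mm of the tray's centre. Contact force was about 2–4 N; I opened the jaws and rose 140 mm clear.
- **Last pictures:** the bottle is upright in the tray. The other bottle is in its pocket, the pink look-alike is untouched, and the gripper touches nothing.
- **What disagreed:** the first wrist-camera position fix was about 6–8 mm off the top camera, probably because the arm was still moving. After it settled they agreed to about 2–3 mm. Closing the jaws on the cap also pushed about 8 N down on the bottle, with no visible effect.

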